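# Run a carving on the finishing turntable under the curing lamp and stop it at the pointer

### The arm

A 6-joint arm with a two-finger parallel gripper is mounted at the origin on the work surface. World frame = base frame: x ahead of the robot, y to its left, z up, the work surface at z = 0. Lengths are in m, angles in rad, forces in N, time in s.
With the tool pointing down it reaches from about 0.25 to 0.8 m from the base axis. Payload 8.5 kg.
Tool frame: the origin (TCP) lies at the very end of the fingers, on their centre line; the grasp point (between the pads) lies 19 mm behind it; z points along the fingers, y is the line along which they close (so a half turn about z gives the same grasp; the last joint's range is limited). The gripper opens to 85 mm and grips with 20 to 120 N. Pads are 22 mm wide; open, the fingers measure 114 mm over their backs; the gripper's body (76 mm by 85 mm) begins 54 mm behind the grasp point. The pads swing forward as they close: fully open they stand 13 mm farther back than shut.
Start: joints at [1.169, 0.238, -0.013, 1.319, 0, 1.571], TCP at [0.205, 0.483, 0.231] pointing down, gripper open.
Joint ranges: [-2.66, 2.66], [-1.03, 1.9], [-1.14, 1.46], [-1.82, 2.27], [-1.45, 1.34], [-3.14, 3.14]. Speed limits (rad/s): [2.22, 2.22, 2.79, 3.14, 3.14, 3.14].

### API

Orientations are given as [roll, pitch, yaw] about the fixed x, y, z axes, in that order (R = Rz(yaw) Ry(pitch) Rx(roll)).
In Python, from station import arm, imaging, ticket gives the robot as it stands.
- The arm moves only by the tool servo_tool, never from a script. Its arguments are lists of equal length, an entry for each row: "slide": the shift along the tool's x, y, z as a fraction of full scale, a list of three; "dr": the turn, a rotation vector about the tool's x, y, z as a fraction of full scale, a list of three. In form: {"slide": [[tx, ty, tz], ...], "dr": [[ax, ay, az], ...]}. A call has 1 to 5 rows; each row shifts and turns the commanded pose from where the row before left it, along the tool's axes as they then stand; what a row does not reach is not made up. Full scale, the value 1, is 30 mm for a shift and 6 degrees for a turn. A row lasts 1/10 s, in which the tool goes at most 50 mm and 8.59 degrees, less where a joint would pass 70% of its speed; a pose out of reach is approached as far as the arm can. A call with a number of a shift or a turn outside -1 to 1 is refused whole. A call with a gripper value outside its range is refused whole. "gripper" is the closure, from -1 (fully open) to 1 (shut), set as the call begins (left out, the last holds). The fingers move at their own pace and stop on an object; "grip_force" is the grip in N (left out, the last holds). Time passes only in rows, so rows that do not move let the fingers close. It gives the time, the measured TCP pose, the force, the opening and the grip force at its end, in the units of the state.
- arm.get_obs(): the state, without advancing time (a new reading comes with each control period).
- imaging.snapshot(name): name is "scene" or "top"; returns a dict with "pixels" (480x640x3 uint8, red, green, blue), "K" (3x3 intrinsics, pixels), "k1" (the pictures are not rectified: a ray, as slopes to the right and down, at radius r is drawn at 1 + k1 r^2 times it, then the intrinsics apply), "origin" and "attitude" of the camera in the world. Camera axes: x right, y up, looking along -z (the intrinsics and any distortion apply to the point x, -y, -z); pixel columns grow to the right and rows downward; lengths in m; the calibration is good to about 2 mm. A picture is of the moment at which its call begins. There is no depth.
- ticket.hand_in(): hands the job in; it is judged then, once.
The state is a dict: "time_s": time; "joint_pos": joint angles; "qvel": joint speeds; "joint_efforts": joint torques, N m; "tcp_pos": TCP position; "orientation": TCP orientation; "ft_force": force on the tool from outside, world axes, zero at the start; "ft_torque": the same for the moment, N m; "width": opening from 0.0 (shut) to 1.0 (fully open); "finger_force": force on a finger pad.
Only numpy, scipy, OpenCV 4.12 (cv2) and the standard library are available. Lean on these libraries where they do the work, as an engineer would, in place of code of your own. Each camera call takes 0.05 s, during which the arm holds its last target. There are 200 camera calls.

### The job

The freshly lacquered carving on the heavy turntable has to cure evenly under the lamp: using the wooden spinner knob, bring the turntable up to between 12 and 20 turns a minute (either way round), let go and leave it running free within those speeds for at least six seconds. Then catch it gently, with a light grip, and stop it with the knob and index line at the pointer of the stand, within a centimetre at the rim, and leave it standing there. Do not touch the tacky carving, do not disturb the other things on the bench, and never let the turntable run faster than 28 turns a minute.

Things in the scene. Friction and masses are not known exactly. Their poses are not given: they have to be found in the camera images.
- stand: Fixed grey cast stand of the turntable, foot 210 mm across; origin on the bench (z = 0) under the turntable's upright axis; placed and turned anew in each run. A steel bracket 22 mm wide runs out along the stand's own -x to 183 mm from the axis, rises there and carries the pointer, a bright steel finger 16 mm wide, 154 to 198 mm from the axis, its top 79 mm above the bench: the stopping mark.
- turntable (a joint): Turntable angle in rad, grows counter-clockwise from above, unlimited. 0: knob along the stand's +x; pi, -pi, 3 pi..: knob at the pointer. Inertia nominally 0.056 kg m2 (hidden mass varies by a third); bearing drag nominally 0.0022 N m dry plus 0.0006 N m s/rad: let go at 1.8 rad/s it loses about 0.06 rad/s each second. 12 to 20 turns a minute are 1.26 to 2.09 rad/s.
- index (a point): Outer end of the 5 mm wide black index line, which runs radially under the knob to the rim, on the disc's top. The disc is a plain aluminium plate, 300 mm across, 15 mm thick, its top 75 mm above the bench. This point is 150 mm from the axis, 75 mm above the bench.
- pointer (a point): Point just inside the pointer's tip: 150 mm from the axis along the stand's -x, 75 mm above the bench. The index point coincides with it when the turntable is at the mark.
- knob_top (a point): Centre of the knob's top, 130 mm above the bench. Upright plain round handle of pale wood, 125 mm from the axis, free to spin on its stud: 26 mm thick from 80 to 124 mm above the bench, with a rounded top up to 130 mm. Hold it lightly, 4 to 10 N a finger is plenty: more than 60 N on the turntable, both fingers' grip added, counts as a slam.
- carving: The lacquered carving, a face in relief on a round of pale wood 94 mm across, screwed to the middle of the disc on a black rubber pad 110 mm across; origin at the middle of its underside, on the axis, 79 mm above the bench; its highest point is 42 mm above that. Not to be touched.
- gouge_wide: Loose wide gouge lying on the bench, 265 mm long, 28 mm thick; origin at the butt of its handle. Bystander.
- gouge_narrow: Loose narrow gouge lying on the bench, 275 mm long, 28 mm thick; origin at the butt of its handle. Bystander.
- mallet: Loose round carver's mallet standing on its head, 80 mm across, 220 mm high; origin under its centre. Bystander.
- lacquer_tin: Loose tin, 70 mm across, 85 mm high; origin under its centre. Bystander.
- jar: Loose amber jar, 60 mm across, 80 mm high; origin under its centre. Bystander beside the turntable.
- sanding_block: Loose cork block 110 x 65 x 38 mm; origin under its centre. Bystander beside the turntable.
- brush: Loose flat brush lying on the bench, 200 mm long. Bystander.
- ruler: Loose steel ruler 300 x 28 x 4 mm lying on the bench; origin at its middle. Bystander.

How it is judged:
On the way:
1. the turntable runs free, touched by nothing, at 12 to 20 turns a minute either way round for six seconds ((velocity of joint turntable between 1.25 and 2.1 rad/s or velocity of joint turntable between -2.1 and -1.25 rad/s) and contact force between each of the fingers, the arm and turntable below 0.1 N), for 6 s.
At the end, for the whole second after the job is handed in: The turntable stands still (under 0.03 rad/s) with the outer end of the index line within 15 mm of the pointer's mark at the rim (horizontal distance between index and pointer below 0.015 m and velocity of joint turntable between -0.03 and 0.03 rad/s); the robot touches nothing.
It fails at once if the carving is touched (contact force between any of the fingers, the arm and carving above 0.5 N).
It fails at once if the turntable runs faster than 28 turns a minute (velocity of joint turntable above 3 rad/s or velocity of joint turntable below -3 rad/s).
It fails at once if the turntable is slammed or crushed (more than 60 N on it) (contact force between the fingers and turntable above 60 N).
It fails at once if a bystander is moved by more than 20 mm (distance of any of gouge_wide, gouge_narrow, mallet, lacquer_tin, jar, sanding_block, brush, ruler from where it was at the start of the episode above 0.02 m).
It also fails if it takes over 69 s, if anything falls off the work surface, if the arm or the gripper's body presses on something with over 40 N, if the wrist force passes 120 N, or if a joint passes its speed limit or range.

## Working session

There is one attempt and no reset: what is moved stays moved. The work goes in short steps, Python scripts to look and compute and a tool call to move; the robot and the scene stay as the last step left them, time stands still between calls to the robot, and variables do not carry over. Pictures are saved under pics/ and viewed, at most 10 in all, crops included, and the job is handed in when it is done.

Besides the shell and the picture viewer there is one more tool, called after "Call:" by a JSON object that holds its "fn" and its "kwargs", one argument or row to a line. servo_tool: Moves the arm, as the interface text tells. Shift numbers are shares of 30 mm and turn numbers shares of 6 degrees, none past 1 either way. Its arguments: {"type":"object","properties":{"slide":{"type":"array","items":{"type":"array","items":{"type":"number"}}},"dr":{"type":"array","items":{"type":"array","items":{"type":"number"}}},"gripper":{"type":"number"},"grip_force":{"type":"number"}},"required":["slide","dr"]}

```bash
mkdir -p pics; ls; cat > h.py <<'E'
import numpy as np, cv2
from station import arm, imaging, ticket
from scipy.spatial.transform import Rotation as R
def att(s):
    a=np.array(s['attitude'],float)
    if a.shape==(3,3): return a
    return R.from_euler('xyz',a).as_matrix() if a.size==3 else R.from_quat(a).as_matrix()
def ray(s,uv):
    d=np.array([s['k1'],0,0,0,0],float)
    p=cv2.undistortPoints(np.array(uv,float).reshape(-1,1,2),np.array(s['K'],float),d).reshape(-1,2)
    v=np.c_[p[:,0],-p[:,1],-np.ones(len(p))]
    return np.array(s['origin'],float), v@att(s).T
def onz(s,uv,z):
    o,v=ray(s,uv); return o+v*((z-o[2])/v[:,2])[:,None]
def proj(s,P):
    c=(np.array(P,float).reshape(-1,3)-np.array(s['origin']))@att(s)
    q=np.c_[c[:,0],-c[:,1],-c[:,2]]
    return cv2.projectPoints(q,np.zeros(3),np.zeros(3),np.array(s['K'],float),np.array([s['k1'],0,0,0,0],float))[0].reshape(-1,2)
def snap(n,f):
    s=imaging.snapshot(n); cv2.imwrite(f'pics/{f}.png',s['pixels'][:,:,::-1]); return s
E
python3 - <<'E'
from h import *
for n in ('top','scene'):
    s=snap(n,n+'0'); print(n,s['K'],s['k1'],s['origin'],s['attitude'])
print(arm.get_obs())
E
```

```text
pics
top [[468.52038826   0.         316.9277755 ]
 [  0.         468.52038826 241.03015936]
 [  0.           0.           1.        ]] -0.02548703193590289 [ 0.3498548  -0.02780414  1.13443991] [ 0.17609167  0.00669775 -1.58138325]
scene [[530.11614734   0.         324.64890217]
 [  0.         530.11614734 242.30078805]
 [  0.           0.           1.        ]] -0.08373402613219129 [0.95360838 0.55551227 1.16795899] [ 0.6113626  -0.00418903  2.53155648]
{'time_s': 0.1, 'joint_pos': array([ 1.16899476e+00,  2.38767617e-01, -1.41644655e-02,  1.31919049e+00,
        1.07538945e-06,  1.57081182e+00]), 'qvel': array([-0.00114428, -0.00402787,  0.00251344, -0.00026641,  0.00091794,
        0.00046132]), 'joint_efforts': array([ 2.20880147e-04, -5.39724362e+01,  3.46999061e+01,  1.34476295e-02,
       -8.33621812e-06,  1.59375139e-05]), 'tcp_pos': array([0.20517225, 0.48285173, 0.23071947]), 'orientation': array([-3.14026641e+00, -1.05484455e-06,  2.73977559e+00]), 'ft_force': array([-0.93661503,  0.38310904, -0.38447165]), 'ft_torque': array([-0.02976977,  0.00937786, -0.03269076]), 'finger_force': 0.0, 'width': 1.0006036612859923}
```

View pics/top0.png

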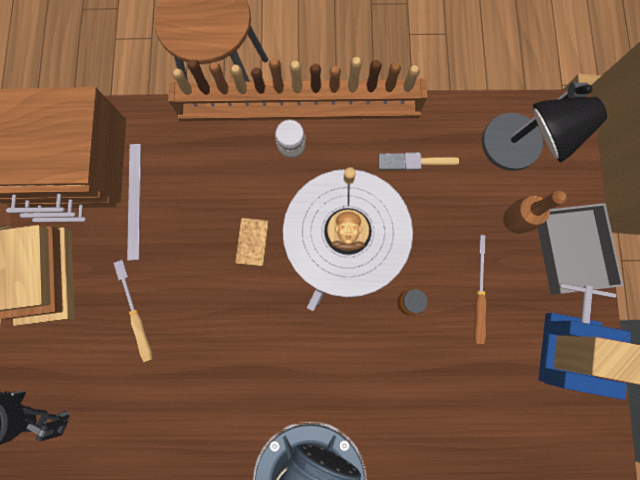

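View pics/scene0.png

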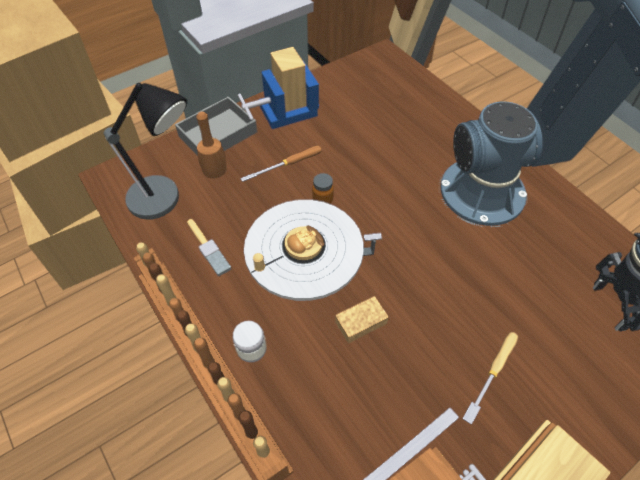

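The top view shows the disc around (348,233), the knob at (349,174), the pointer at about (315,300), the jar at (413,300), the block at (252,242) and the tin at (290,138). The arm is at the lower left. The scene view agrees.

```bash
cat > m.py <<'E'
from h import *
s=imaging.snapshot('top'); im=s['pixels']; hsv=cv2.cvtColor(im,cv2.COLOR_RGB2HSV)
m=((hsv[:,:,1]<45)&(hsv[:,:,2]>130)).astype(np.uint8)
n,l,st,c=cv2.connectedComponentsWithStats(m)
for i in range(1,n):
    if st[i,4]>60: print(st[i],c[i].round(1))
i=l[270,380]; cn=max(cv2.findContours((l==i).astype(np.uint8),cv2.RETR_EXTERNAL,cv2.CHAIN_APPROX_NONE)[0],key=len)
P=onz(s,cn.reshape(-1,2),.075)[:,:2]
for _ in range(5):
    A=np.c_[2*P,np.ones(len(P))]; x=np.linalg.lstsq(A,(P**2).sum(1),rcond=None)[0]; r=np.sqrt(x[2]+x[0]**2+x[1]**2)
    e=np.hypot(*(P-x[:2]).T)-r; P=P[abs(e)<max(.002,2*e.std())] if abs(e).max()>.004 else P
C=x[:2]; print('centre',C,'r',r,e.std())
w=((hsv[:,:,0]<25)&(hsv[:,:,1]>60)&(hsv[:,:,2]>110)).astype(np.uint8); w[:160]=0;w[190:]=0;w[:,:330]=0;w[:,370:]=0
n,l2,st,c=cv2.connectedComponentsWithStats(w); print(st[1:],c[1:])
k=np.argwhere((im.max(2)<80))[:, ::-1]
Q=onz(s,k,.075)[:,:2]-C; rr=np.hypot(*Q.T); g=(rr>.1)&(rr<.145)|(rr>.065)&(rr<.08); print('line',g.sum(),Q[g].mean(0),np.arctan2(*Q[g].mean(0)[::-1]))
pm=((hsv[:,:,1]<60)&(hsv[:,:,2]>100)).astype(np.uint8)
ys,xs=np.nonzero(pm[280:318,300:330]); uv=np.c_[xs+300,ys+280]; Q=onz(s,uv,.079)[:,:2]-C; rr=np.hypot(*Q.T); g=(rr>.158)&(rr<.196)
a=np.arctan2(Q[g,1],Q[g,0]); print('pointer',g.sum(),np.unwrap(np.mod(a,2*np.pi)).mean(),rr[g].max(),rr[g].mean())
E
python3 m.py
```

```text
[535 109  23  47 114] [547.2 131.4]
[275 120  29  28 622] [289.  133.1]
[ 127  144   14  117 1299] [133.5 201.8]
[379 152  42  17 621] [400.1 160.4]
[  283   169   130   142 11352] [346.9 234.7]
[  6 194  79  28 921] [ 47.  212.1]
[ 547  204   76  120 4345] [579.4 254.4]
[480 235   5  56 208] [481.7 259.5]
[114 260  20  51 289] [122.9 278.9]
[253 435  27  45 217] [267.7 450.7]
[339 440  11  12 107] [343.8 445.3]
centre [ 0.56077386 -0.09304082] r 0.14917385209622488 0.0008484796522163154
[[331 160   4   3   9]
 [336 160  34   4  90]
 [343 163   1   1   1]
 [344 167  13  17 130]
 [337 169   2   1   2]
 [332 170   1   1   1]
 [362 170   1   1   1]
 [369 172   1   1   1]] [[332.33333333 160.88888889]
 [353.87777778 160.92222222]
 [343.         163.        ]
 [349.43076923 173.49230769]
 [337.5        169.        ]
 [332.         170.        ]
 [362.         170.        ]
 [369.         172.        ]]
line 8 [ 0.08068219 -0.00332585] -0.041198322172586406
pointer 150 2.6816182031496245 0.195469016371531 0.17681573912475404
```

```bash
cat > plan.py <<'E'
from h import *
# poses: list of (x,y,z,yaw); cmd: starting (x,y,z,yaw). rows = rounded tool-frame shares, tracked
def rows(cmd,poses,nd=2):
    cmd=np.array(cmd,float); S=[];D=[]
    for p in poses:
        c,s=np.cos(cmd[3]),np.sin(cmd[3]); d=np.array(p[:3])-cmd[:3]
        t=np.round(np.array([c*d[0]+s*d[1], s*d[0]-c*d[1], -d[2]])/.03,nd)
        a=np.round(-(p[3]-cmd[3])/np.radians(6),nd)+0.
        u=t*.03; cmd=cmd+[c*u[0]+s*u[1], s*u[0]-c*u[1], -u[2], -a*np.radians(6)]
        S.append((t+0.).tolist()); D.append([0,0,float(a)])
    for i in range(0,len(S),5): print(S[i:i+5],'dr z',[x[2] for x in D[i:i+5]])
    print('max',np.abs(S).max(),'end',cmd.round(4).tolist())
def line(a,b,n): 
    a=np.array(a,float);b=np.array(b,float); return [a+(b-a)*(3*u*u-2*u**3 if 0 else u) for u in np.linspace(0,1,n+1)[1:]]
E
python3 - <<'E'
from plan import *
s=imaging.snapshot('top')
C=np.array([.5608,-.0930])
for t in (-.04,0,-.08): 
  k=C+.125*np.array([np.cos(t),np.sin(t)]); print(t,k,proj(s,[[*k,.13],[*k,.1],[*k,.08]]).round(1).tolist())
k=C+.125*np.array([np.cos(-.04),np.sin(-.04)])
o=arm.get_obs(); st=[.2052,.4829,.2307,2.7398]
rows(st,line(st,[*k,.19,.43],30))
E
```

```text
-0.04 [ 0.68570001 -0.09799867] [[349.7, 171.5], [348.9, 175.7], [348.4, 178.4]]
0 [ 0.6858 -0.093 ] [[347.5, 171.5], [346.7, 175.7], [346.3, 178.4]]
-0.08 [ 0.68540021 -0.10298934] [[352.0, 171.6], [351.1, 175.8], [350.5, 178.5]]
[[-0.74, -0.39, 0.05], [-0.77, -0.32, 0.04], [-0.8, -0.27, 0.05], [-0.81, -0.2, 0.04], [-0.83, -0.14, 0.05]] dr z [0.74, 0.73, 0.74, 0.73, 0.74]
[[-0.83, -0.08, 0.04], [-0.84, -0.01, 0.05], [-0.84, 0.05, 0.04], [-0.83, 0.11, 0.05], [-0.81, 0.18, 0.04]] dr z [0.73, 0.74, 0.73, 0.74, 0.73]
[[-0.81, 0.24, 0.05], [-0.78, 0.3, 0.04], [-0.75, 0.36, 0.05], [-0.73, 0.42, 0.04], [-0.69, 0.48, 0.05]] dr z [0.74, 0.73, 0.74, 0.73, 0.74]
[[-0.65, 0.52, 0.04], [-0.61, 0.57, 0.05], [-0.57, 0.62, 0.04], [-0.51, 0.66, 0.05], [-0.47, 0.7, 0.04]] dr z [0.73, 0.74, 0.73, 0.74, 0.73]
[[-0.4, 0.73, 0.05], [-0.35, 0.76, 0.04], [-0.3, 0.79, 0.05], [-0.23, 0.8, 0.05], [-0.16, 0.82, 0.04]] dr z [0.74, 0.74, 0.73, 0.74, 0.73]
[[-0.11, 0.84, 0.05], [-0.03, 0.83, 0.04], [0.02, 0.84, 0.05], [0.09, 0.83, 0.04], [0.15, 0.83, 0.05]] dr z [0.74, 0.73, 0.74, 0.73, 0.74]
max 0.84 end [0.6857, -0.0982, 0.1899, 0.4297]
```

Call:
{"fn": "servo_tool", "kwargs": {
  "slide": [
    [-0.74, -0.39, 0.05],
    [-0.77, -0.32, 0.04],
    [-0.8, -0.27, 0.05],
    [-0.81, -0.2, 0.04],
    [-0.83, -0.14, 0.05]
  ],
  "dr": [
    [0, 0, 0.74],
    [0, 0, 0.73],
    [0, 0, 0.74],
    [0, 0, 0.73],
    [0, 0, 0.74]
  ],
  "gripper": -1,
  "grip_force": 20
}}

```text
time_s: 0.7
tcp_pos: [0.286, 0.3855, 0.2242]
orientation: [-3.141, 0.0, 2.351]
ft_force: [0.6, 0.3, 0.5]
width: 1.002
finger_force: 0.0
```

Call:
{"fn": "servo_tool", "kwargs": {
  "slide": [
    [-0.83, -0.08, 0.04],
    [-0.84, -0.01, 0.05],
    [-0.84, 0.05, 0.04],
    [-0.83, 0.11, 0.05],
    [-0.81, 0.18, 0.04]
  ],
  "dr": [
    [0, 0, 0.73],
    [0, 0, 0.74],
    [0, 0, 0.73],
    [0, 0, 0.74],
    [0, 0, 0.73]
  ]
}}

```text
time_s: 1.2
tcp_pos: [0.3659, 0.2887, 0.2176]
orientation: [-3.141, 0.0, 1.967]
ft_force: [0.7, 0.5, 0.1]
width: 1.0
finger_force: 0.0
```

Call:
{"fn": "servo_tool", "kwargs": {
  "slide": [
    [-0.81, 0.24, 0.05],
    [-0.78, 0.3, 0.04],
    [-0.75, 0.36, 0.05],
    [-0.73, 0.42, 0.04],
    [-0.69, 0.48, 0.05]
  ],
  "dr": [
    [0, 0, 0.74],
    [0, 0, 0.73],
    [0, 0, 0.74],
    [0, 0, 0.73],
    [0, 0, 0.74]
  ]
}}

```text
time_s: 1.7
tcp_pos: [0.4462, 0.1918, 0.2108]
orientation: [-3.141, 0.0, 1.582]
ft_force: [-0.6, -0.0, 0.3]
width: 1.001
finger_force: 0.0
```

Call:
{"fn": "servo_tool", "kwargs": {
  "slide": [
    [-0.65, 0.52, 0.04],
    [-0.61, 0.57, 0.05],
    [-0.57, 0.62, 0.04],
    [-0.51, 0.66, 0.05],
    [-0.47, 0.7, 0.04]
  ],
  "dr": [
    [0, 0, 0.73],
    [0, 0, 0.74],
    [0, 0, 0.73],
    [0, 0, 0.74],
    [0, 0, 0.73]
  ]
}}

```text
time_s: 2.2
tcp_pos: [0.5261, 0.0949, 0.2041]
orientation: [-3.141, 0.0, 1.197]
ft_force: [-0.3, 0.0, 0.1]
width: 1.001
finger_force: 0.0
```

Call:
{"fn": "servo_tool", "kwargs": {
  "slide": [
    [-0.4, 0.73, 0.05],
    [-0.35, 0.76, 0.04],
    [-0.3, 0.79, 0.05],
    [-0.23, 0.8, 0.05],
    [-0.16, 0.82, 0.04]
  ],
  "dr": [
    [0, 0, 0.74],
    [0, 0, 0.74],
    [0, 0, 0.73],
    [0, 0, 0.74],
    [0, 0, 0.73]
  ]
}}

```text
time_s: 2.7
tcp_pos: [0.6061, -0.0017, 0.1971]
orientation: [-3.141, 0.0, 0.812]
ft_force: [1.0, 0.2, -0.1]
width: 0.999
finger_force: 0.0
```

Call:
{"fn": "servo_tool", "kwargs": {
  "slide": [
    [-0.11, 0.84, 0.05],
    [-0.03, 0.83, 0.04],
    [0.02, 0.84, 0.05],
    [0.09, 0.83, 0.04],
    [0.15, 0.83, 0.05]
  ],
  "dr": [
    [0, 0, 0.74],
    [0, 0, 0.73],
    [0, 0, 0.74],
    [0, 0, 0.73],
    [0, 0, 0.74]
  ]
}}

```text
time_s: 3.2
tcp_pos: [0.6862, -0.0988, 0.1901]
orientation: [-3.141, 0.001, 0.427]
ft_force: [0.0, 0.4, 0.6]
width: 0.999
finger_force: 0.0
```

Call:
{"fn": "servo_tool", "kwargs": {
  "slide": [
    [0, 0, 0.65],
    [0, 0, 0.65],
    [0, 0, 0.65],
    [0, 0, 0.65],
    [0, 0, 0.64]
  ],
  "dr": [
    [0, 0, 0],
    [0, 0, 0],
    [0, 0, 0],
    [0, 0, 0],
    [0, 0, 0]
  ]
}}

```text
time_s: 3.7
tcp_pos: [0.6855, -0.098, 0.0921]
orientation: [-3.141, 0.001, 0.43]
ft_force: [0.6, -0.4, 0.3]
width: 0.999
finger_force: 0.0
```

Call:
{"fn": "servo_tool", "kwargs": {
  "slide": [
    [0, 0, 0],
    [0, 0, 0],
    [0, 0, 0]
  ],
  "dr": [
    [0, 0, 0],
    [0, 0, 0],
    [0, 0, 0]
  ],
  "gripper": 0.2
}}

```text
time_s: 4.0
tcp_pos: [0.6864, -0.098, 0.0946]
orientation: [3.141, -0.001, 0.43]
ft_force: [0.1, -0.2, -1.0]
width: 0.516
finger_force: 0.0
```

Call:
{"fn": "servo_tool", "kwargs": {
  "slide": [
    [0, 0, 0],
    [0, 0, 0],
    [0, 0, 0]
  ],
  "dr": [
    [0, 0, 0],
    [0, 0, 0],
    [0, 0, 0]
  ],
  "gripper": 0.45
}}

```text
time_s: 4.3
tcp_pos: [0.6866, -0.0981, 0.0946]
orientation: [3.14, -0.002, 0.43]
ft_force: [0.7, -0.5, 6.1]
width: 0.3
finger_force: 20.5
```

Call:
{"fn": "servo_tool", "kwargs": {
  "slide": [
    [0, 0, 0],
    [0, 0, 0]
  ],
  "dr": [
    [0, 0, 0],
    [0, 0, 0]
  ],
  "gripper": 0.4
}}

```text
time_s: 4.5
tcp_pos: [0.6866, -0.0981, 0.0946]
orientation: [3.14, -0.002, 0.43]
ft_force: [-0.3, -1.2, 5.8]
width: 0.295
finger_force: 9.4
```

```bash
python3 - <<'E'
from plan import *
o=arm.get_obs(); print(o)
C=np.array([.5608,-.0930]); 
P=[[*(C+.125*np.array([np.cos(t),np.sin(t)])),.0924,.4297] for t in np.linspace(-.04,-1.2,21)[1:]]
rows([.6857,-.0980,.0924,.4297],P)
E
```

```text
{'time_s': 4.5, 'joint_pos': array([-1.41846261e-01,  5.88459809e-01,  1.89102854e-01,  1.16907432e+00,
       -7.92519179e-05,  2.57012658e+00]), 'qvel': array([-0.00092206,  0.00116765,  0.00032791,  0.00105109,  0.00074166,
        0.00063362]), 'joint_efforts': array([-4.34265181e-02, -7.44000506e+01,  3.09104025e+01,  1.57564874e-01,
       -3.47871787e-02,  7.38037829e-05]), 'tcp_pos': array([ 0.68655785, -0.09806867,  0.09460155]), 'orientation': array([ 3.14024682e+00, -1.94640408e-03,  4.29621032e-01]), 'ft_force': array([-0.28809318, -1.19520846,  5.8107512 ]), 'ft_torque': array([ 0.0167374 , -0.05500748, -0.02433867]), 'finger_force': 9.388930052518845, 'width': 0.2949168212110837}
[[-0.12, 0.21, 0.0], [-0.12, 0.21, 0.0], [-0.14, 0.19, 0.0], [-0.15, 0.19, 0.0], [-0.16, 0.18, 0.0]] dr z [0.0, 0.0, 0.0, 0.0, 0.0]
[[-0.18, 0.17, 0.0], [-0.18, 0.16, 0.0], [-0.19, 0.15, 0.0], [-0.2, 0.14, 0.0], [-0.2, 0.13, 0.0]] dr z [0.0, 0.0, 0.0, 0.0, 0.0]
[[-0.21, 0.11, 0.0], [-0.22, 0.1, 0.0], [-0.23, 0.09, 0.0], [-0.23, 0.08, 0.0], [-0.23, 0.06, 0.0]] dr z [0.0, 0.0, 0.0, 0.0, 0.0]
[[-0.24, 0.05, 0.0], [-0.24, 0.03, 0.0], [-0.24, 0.02, 0.0], [-0.24, 0.01, 0.0], [-0.24, -0.01, 0.0]] dr z [0.0, 0.0, 0.0, 0.0, 0.0]
max 0.24 end [0.6061, -0.2094, 0.0924, 0.4297]
```

Call:
{"fn": "servo_tool", "kwargs": {
  "slide": [
    [-0.12, 0.21, 0.0],
    [-0.12, 0.21, 0.0],
    [-0.14, 0.19, 0.0],
    [-0.15, 0.19, 0.0],
    [-0.16, 0.18, 0.0]
  ],
  "dr": [
    [0, 0, 0],
    [0, 0, 0],
    [0, 0, 0],
    [0, 0, 0],
    [0, 0, 0]
  ]
}}

```text
time_s: 5.0
tcp_pos: [0.6798, -0.1337, 0.0946]
orientation: [3.14, -0.002, 0.43]
ft_force: [-0.3, 0.2, 6.0]
width: 0.302
finger_force: 9.4
```

Call:
{"fn": "servo_tool", "kwargs": {
  "slide": [
    [-0.18, 0.17, 0.0],
    [-0.18, 0.16, 0.0],
    [-0.19, 0.15, 0.0],
    [-0.2, 0.14, 0.0],
    [-0.2, 0.13, 0.0]
  ],
  "dr": [
    [0, 0, 0],
    [0, 0, 0],
    [0, 0, 0],
    [0, 0, 0],
    [0, 0, 0]
  ]
}}

```text
time_s: 5.5
tcp_pos: [0.6631, -0.1661, 0.0946]
orientation: [3.14, -0.002, 0.43]
ft_force: [-0.6, 0.1, 6.5]
width: 0.301
finger_force: 9.4
```

Call:
{"fn": "servo_tool", "kwargs": {
  "slide": [
    [-0.21, 0.11, 0.0],
    [-0.22, 0.1, 0.0],
    [-0.23, 0.09, 0.0],
    [-0.23, 0.08, 0.0],
    [-0.23, 0.06, 0.0]
  ],
  "dr": [
    [0, 0, 0],
    [0, 0, 0],
    [0, 0, 0],
    [0, 0, 0],
    [0, 0, 0]
  ]
}}

```text
time_s: 6.0
tcp_pos: [0.638, -0.1921, 0.0946]
orientation: [3.14, -0.002, 0.43]
ft_force: [-1.3, -0.0, 7.4]
width: 0.301
finger_force: 9.4
```

Call:
{"fn": "servo_tool", "kwargs": {
  "slide": [
    [-0.24, 0.05, 0.0],
    [-0.24, 0.03, 0.0],
    [-0.24, 0.02, 0.0],
    [-0.24, 0.01, 0.0],
    [-0.24, -0.01, 0.0]
  ],
  "dr": [
    [0, 0, 0],
    [0, 0, 0],
    [0, 0, 0],
    [0, 0, 0],
    [0, 0, 0]
  ]
}}

```text
time_s: 6.5
tcp_pos: [0.6066, -0.2097, 0.0946]
orientation: [3.14, -0.002, 0.43]
ft_force: [0.6, 0.3, 5.7]
width: 0.3
finger_force: 9.4
```

```bash
python3 - <<'E'
from plan import *
C=np.array([.5608,-.0930]); dt=.1
w=np.r_[np.linspace(.1,1.8,18)**1.0,[1.8]*6]; w=np.minimum(w,1.8)
th=-1.2+np.cumsum(w*dt); print(th.round(2))
g=[[*(C+.125*np.array([np.cos(t),np.sin(t)])),.0924,.4297] for t in th]
# exit: keep tangential-ish, slow down while knob runs out
w2=[1.2,.6,.2]; t=th[-1]
for x in w2:
    t+=x*dt; g.append([*(C+.125*np.array([np.cos(t),np.sin(t)])),.0924,.4297])
rows([.6061,-.2094,.0924,.4297],g)
E
```

```text
[-1.19 -1.17 -1.14 -1.1  -1.05 -0.99 -0.92 -0.84 -0.75 -0.65 -0.54 -0.42
 -0.29 -0.15  0.    0.16  0.33  0.51  0.69  0.87  1.05  1.23  1.41  1.59]
[[0.04, 0.01, 0.0], [0.08, 0.0, 0.0], [0.13, 0.0, 0.0], [0.16, 0.0, 0.0], [0.21, -0.02, 0.0]] dr z [0.0, 0.0, 0.0, 0.0, 0.0]
[[0.25, -0.03, 0.0], [0.29, -0.05, 0.0], [0.32, -0.09, 0.0], [0.35, -0.12, 0.0], [0.38, -0.18, 0.0]] dr z [0.0, 0.0, 0.0, 0.0, 0.0]
[[0.39, -0.24, 0.0], [0.39, -0.31, 0.0], [0.39, -0.38, 0.0], [0.35, -0.46, 0.0], [0.3, -0.55, 0.0]] dr z [0.0, 0.0, 0.0, 0.0, 0.0]
[[0.23, -0.63, 0.0], [0.13, -0.69, 0.0], [0.01, -0.75, 0.0], [-0.13, -0.74, 0.0], [-0.26, -0.7, 0.0]] dr z [0.0, 0.0, 0.0, 0.0, 0.0]
[[-0.38, -0.65, 0.0], [-0.48, -0.57, 0.0], [-0.59, -0.47, 0.0], [-0.65, -0.36, 0.0], [-0.47, -0.17, 0.0]] dr z [0.0, 0.0, 0.0, 0.0, 0.0]
[[-0.24, -0.06, 0.0], [-0.09, -0.02, 0.0]] dr z [0.0, 0.0]
max 0.75 end [0.5335, 0.0289, 0.0924, 0.4297]
```

```bash
python3 - <<'E'
from plan import *
C=np.array([.5608,-.0930]); dt=.1
w=np.r_[np.linspace(.1,1.85,18),[1.85]*7,1.3,.7,.2]
th=-1.2+np.cumsum(w*dt); print(th.round(2))
g=[[*(C+.125*np.array([np.cos(t),np.sin(t)])),.0924,.4297] for t in th]
rows([.6061,-.2094,.0924,.4297],g)
E
```

```text
[-1.19 -1.17 -1.14 -1.1  -1.05 -0.99 -0.91 -0.83 -0.74 -0.64 -0.52 -0.4
 -0.27 -0.12  0.03  0.2   0.37  0.56  0.74  0.93  1.11  1.3   1.48  1.67
  1.85  1.98  2.05  2.07]
[[0.04, 0.01, 0.0], [0.08, 0.0, 0.0], [0.13, 0.0, 0.0], [0.17, 0.0, 0.0], [0.21, -0.02, 0.0]] dr z [0.0, 0.0, 0.0, 0.0, 0.0]
[[0.26, -0.03, 0.0], [0.29, -0.06, 0.0], [0.33, -0.09, 0.0], [0.36, -0.13, 0.0], [0.39, -0.19, 0.0]] dr z [0.0, 0.0, 0.0, 0.0, 0.0]
[[0.4, -0.25, 0.0], [0.39, -0.32, 0.0], [0.39, -0.4, 0.0], [0.35, -0.49, 0.0], [0.29, -0.57, 0.0]] dr z [0.0, 0.0, 0.0, 0.0, 0.0]
[[0.22, -0.65, 0.0], [0.1, -0.72, 0.0], [-0.02, -0.77, 0.0], [-0.17, -0.75, 0.0], [-0.3, -0.71, 0.0]] dr z [0.0, 0.0, 0.0, 0.0, 0.0]
[[-0.43, -0.64, 0.0], [-0.53, -0.55, 0.0], [-0.63, -0.44, 0.0], [-0.7, -0.32, 0.0], [-0.75, -0.19, 0.0]] dr z [0.0, 0.0, 0.0, 0.0, 0.0]
[[-0.54, -0.04, 0.0], [-0.29, 0.0, 0.0], [-0.09, 0.01, 0.0]] dr z [0.0, 0.0, 0.0]
max 0.77 end [0.5009, 0.0166, 0.0924, 0.4297]
```

Call:
{"fn": "servo_tool", "kwargs": {
  "slide": [
    [0.04, 0.01, 0.0],
    [0.08, 0.0, 0.0],
    [0.13, 0.0, 0.0],
    [0.17, 0.0, 0.0],
    [0.21, -0.02, 0.0]
  ],
  "dr": [
    [0, 0, 0],
    [0, 0, 0],
    [0, 0, 0],
    [0, 0, 0],
    [0, 0, 0]
  ]
}}

```text
time_s: 7.0
tcp_pos: [0.6238, -0.2015, 0.0946]
orientation: [3.14, -0.001, 0.429]
ft_force: [0.2, -0.2, 5.2]
width: 0.297
finger_force: 9.3
```

Call:
{"fn": "servo_tool", "kwargs": {
  "slide": [
    [0.26, -0.03, 0.0],
    [0.29, -0.06, 0.0],
    [0.33, -0.09, 0.0],
    [0.36, -0.13, 0.0],
    [0.39, -0.19, 0.0]
  ],
  "dr": [
    [0, 0, 0],
    [0, 0, 0],
    [0, 0, 0],
    [0, 0, 0],
    [0, 0, 0]
  ]
}}

```text
time_s: 7.5
tcp_pos: [0.6623, -0.1674, 0.0946]
orientation: [3.14, -0.001, 0.429]
ft_force: [-0.7, 0.9, 6.2]
width: 0.303
finger_force: 9.4
```

Call:
{"fn": "servo_tool", "kwargs": {
  "slide": [
    [0.4, -0.25, 0.0],
    [0.39, -0.32, 0.0],
    [0.39, -0.4, 0.0],
    [0.35, -0.49, 0.0],
    [0.29, -0.57, 0.0]
  ],
  "dr": [
    [0, 0, 0],
    [0, 0, 0],
    [0, 0, 0],
    [0, 0, 0],
    [0, 0, 0]
  ]
}}

```text
time_s: 8.0
tcp_pos: [0.6868, -0.0888, 0.0945]
orientation: [3.14, -0.002, 0.429]
ft_force: [-2.9, -0.1, 7.2]
width: 0.303
finger_force: 9.5
```

Call:
{"fn": "servo_tool", "kwargs": {
  "slide": [
    [0.22, -0.65, 0.0],
    [0.1, -0.72, 0.0],
    [-0.02, -0.77, 0.0],
    [-0.17, -0.75, 0.0],
    [-0.3, -0.71, 0.0]
  ],
  "dr": [
    [0, 0, 0],
    [0, 0, 0],
    [0, 0, 0],
    [0, 0, 0],
    [0, 0, 0]
  ]
}}

```text
time_s: 8.5
tcp_pos: [0.6362, 0.0076, 0.0945]
orientation: [3.14, -0.001, 0.43]
ft_force: [-4.2, -4.7, 10.7]
width: 0.301
finger_force: 9.7
```

Call:
{"fn": "servo_tool", "kwargs": {
  "slide": [
    [-0.43, -0.64, 0.0],
    [-0.53, -0.55, 0.0],
    [-0.63, -0.44, 0.0]
  ],
  "dr": [
    [0, 0, 0],
    [0, 0, 0],
    [0, 0, 0]
  ]
}}

```text
time_s: 8.8
tcp_pos: [0.5723, 0.0317, 0.0945]
orientation: [3.14, -0.002, 0.43]
ft_force: [-0.7, -7.5, 9.9]
width: 0.299
finger_force: 9.7
```

Call:
{"fn": "servo_tool", "kwargs": {
  "slide": [
    [-0.7, -0.32, 0.0],
    [-0.75, -0.19, 0.0],
    [-0.54, -0.04, 0.0],
    [-0.29, 0.0, 0.0],
    [-0.09, 0.01, 0.0]
  ],
  "dr": [
    [0, 0, 0],
    [0, 0, 0],
    [0, 0, 0],
    [0, 0, 0],
    [0, 0, 0]
  ],
  "gripper": -1
}}

```text
time_s: 9.3
tcp_pos: [0.5005, 0.0164, 0.0937]
orientation: [3.141, -0.0, 0.429]
ft_force: [1.0, 0.7, 0.7]
width: 1.002
finger_force: 0.0
```

Call:
{"fn": "servo_tool", "kwargs": {
  "slide": [
    [0, 0, 0],
    [0, 0, -1],
    [0, 0, -1],
    [0, 0, -1],
    [0, 0, -1]
  ],
  "dr": [
    [0, 0, 0],
    [0, 0, 0],
    [0, 0, 0],
    [0, 0, 0],
    [0, 0, 0]
  ]
}}

```text
time_s: 9.8
tcp_pos: [0.5017, 0.0168, 0.2145]
orientation: [3.141, -0.0, 0.43]
ft_force: [-0.3, -0.1, -1.2]
width: 1.003
finger_force: 0.0
```

```bash
cat > track.py <<'E'
import sys
from h import *
C=np.array([.5608,-.0930])
def look(cam='top',z=.115):
    t=arm.get_obs()['time_s']; s=imaging.snapshot(cam); hsv=cv2.cvtColor(s['pixels'],cv2.COLOR_RGB2HSV)
    w=((hsv[:,:,0]<25)&(hsv[:,:,1]>60)&(hsv[:,:,2]>105))
    uv=np.argwhere(w)[:,::-1]; Q=onz(s,uv,z)[:,:2]-C; r=np.hypot(*Q.T); g=(r>.1)&(r<.14)
    if g.sum()<60: return t,None,g.sum()
    q=np.median(Q[g],0); return t,np.arctan2(q[1],q[0]),g.sum()
def run(n,cam='top'):
    L=[look(cam) for _ in range(n)]; L=[l for l in L if l[1] is not None]
    t=np.array([l[0] for l in L]); a=np.unwrap([l[1] for l in L]); N=[l[2] for l in L]
    return t,a,N
if __name__=='__main__':
    t,a,N=run(int(sys.argv[1])); p=np.polyfit(t,a,1)
    print(np.c_[t,a,N,a-np.polyval(p,t)].round(3)); print('w',p[0])
E
python3 track.py 30; python3 -c "
from h import *
snap('top','top1')"
```

```text
[[ 9.800e+00 -2.928e+00  1.800e+02 -1.900e-02]
 [ 9.850e+00 -2.830e+00  1.730e+02 -1.000e-02]
 [ 9.900e+00 -2.735e+00  1.730e+02 -3.000e-03]
 [ 9.950e+00 -2.653e+00  1.740e+02 -9.000e-03]
 [ 1.000e+01 -2.563e+00  1.680e+02 -7.000e-03]
 [ 1.005e+01 -2.472e+00  1.740e+02 -4.000e-03]
 [ 1.010e+01 -2.384e+00  1.710e+02 -5.000e-03]
 [ 1.015e+01 -2.305e+00  1.740e+02 -1.400e-02]
 [ 1.020e+01 -2.202e+00  1.800e+02  1.000e-03]
 [ 1.025e+01 -2.118e+00  1.790e+02 -4.000e-03]
 [ 1.030e+01 -2.034e+00  1.770e+02 -7.000e-03]
 [ 1.035e+01 -1.936e+00  1.860e+02  2.000e-03]
 [ 1.040e+01 -1.855e+00  1.710e+02 -5.000e-03]
 [ 1.045e+01 -1.743e+00  1.710e+02  1.900e-02]
 [ 1.050e+01 -1.665e+00  1.720e+02  8.000e-03]
 [ 1.055e+01 -1.572e+00  1.750e+02  1.400e-02]
 [ 1.060e+01 -1.477e+00  1.840e+02  2.000e-02]
 [ 1.065e+01 -1.386e+00  1.680e+02  2.300e-02]
 [ 1.070e+01 -1.290e+00  1.830e+02  3.100e-02]
 [ 1.075e+01 -1.214e+00  1.660e+02  1.900e-02]
 [ 1.080e+01 -1.115e+00  1.720e+02  2.900e-02]
 [ 1.085e+01 -1.029e+00  1.740e+02  2.700e-02]
 [ 1.090e+01 -9.600e-01  1.640e+02  8.000e-03]
 [ 1.095e+01 -8.680e-01  1.750e+02  1.100e-02]
 [ 1.100e+01 -7.940e-01  1.660e+02 -3.000e-03]
 [ 1.105e+01 -7.130e-01  1.660e+02 -9.000e-03]
 [ 1.110e+01 -6.290e-01  1.630e+02 -1.400e-02]
 [ 1.115e+01 -5.500e-01  1.630e+02 -2.300e-02]
 [ 1.120e+01 -4.670e-01  1.670e+02 -2.800e-02]
 [ 1.125e+01 -3.960e-01  1.720e+02 -4.600e-02]]
w 1.7639155450969386
```

View pics/top1.png

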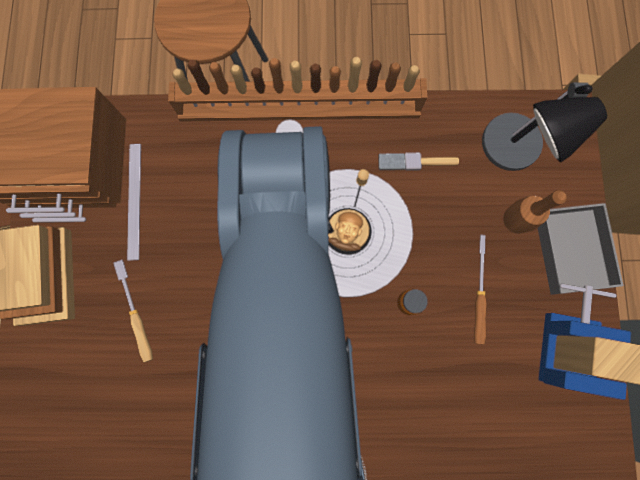

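Call:
{"fn": "servo_tool", "kwargs": {
  "slide": [
    [0.49, 0.12, 0.42],
    [0.49, 0.12, 0.42],
    [0.49, 0.12, 0.42],
    [0.49, 0.12, 0.42],
    [0.49, 0.12, 0.42]
  ],
  "dr": [
    [0, 0, 0],
    [0, 0, 0],
    [0, 0, 0],
    [0, 0, 0],
    [0, 0, 0]
  ]
}}

```text
time_s: 11.85
tcp_pos: [0.5758, 0.0311, 0.1498]
orientation: [3.142, 0.0, 0.43]
ft_force: [-0.1, 0.3, -0.3]
width: 0.997
finger_force: 0.0
```

Call:
{"fn": "servo_tool", "kwargs": {
  "slide": [
    [0, 0, 0],
    [0, 0, 0],
    [0, 0, 0],
    [0, 0, 0],
    [0, 0, 0]
  ],
  "dr": [
    [0, 0, 0],
    [0, 0, 0],
    [0, 0, 0],
    [0, 0, 0],
    [0, 0, 0]
  ]
}}

```text
time_s: 12.35
tcp_pos: [0.5751, 0.0309, 0.151]
orientation: [3.141, -0.001, 0.43]
ft_force: [-0.3, -0.5, -0.0]
width: 1.001
finger_force: 0.0
```

Call:
{"fn": "servo_tool", "kwargs": {
  "slide": [
    [0, 0, 0],
    [0, 0, 0],
    [0, 0, 0],
    [0, 0, 0],
    [0, 0, 0]
  ],
  "dr": [
    [0, 0, 0],
    [0, 0, 0],
    [0, 0, 0],
    [0, 0, 0],
    [0, 0, 0]
  ]
}}

```text
time_s: 12.85
tcp_pos: [0.5752, 0.0309, 0.1503]
orientation: [3.142, 0.0, 0.43]
ft_force: [0.0, -0.2, -0.2]
width: 1.005
finger_force: 0.0
```

Call:
{"fn": "servo_tool", "kwargs": {
  "slide": [
    [0, 0, 0],
    [0, 0, 0],
    [0, 0, 0],
    [0, 0, 0],
    [0, 0, 0]
  ],
  "dr": [
    [0, 0, 0],
    [0, 0, 0],
    [0, 0, 0],
    [0, 0, 0],
    [0, 0, 0]
  ]
}}

```text
time_s: 13.35
tcp_pos: [0.5752, 0.0309, 0.1503]
orientation: [3.142, 0.0, 0.43]
ft_force: [-0.2, -0.7, -0.5]
width: 0.998
finger_force: 0.0
```

```bash
python3 track.py 34 | awk 'NR%3==1||/w/'
```

```text
[[ 1.335e+01 -3.134e+00  1.820e+02 -1.900e-02]
 [ 1.350e+01 -2.881e+00  1.850e+02 -2.000e-03]
 [ 1.365e+01 -2.647e+00  1.820e+02 -3.000e-03]
 [ 1.380e+01 -2.413e+00  1.860e+02 -5.000e-03]
 [ 1.395e+01 -2.183e+00  1.890e+02 -1.000e-02]
 [ 1.410e+01 -1.938e+00  1.910e+02 -0.000e+00]
 [ 1.425e+01 -1.687e+00  1.840e+02  1.500e-02]
 [ 1.440e+01 -1.440e+00  1.910e+02  2.700e-02]
 [ 1.455e+01 -1.212e+00  1.860e+02  1.900e-02]
 [ 1.470e+01 -9.860e-01  1.850e+02  1.000e-02]
 [ 1.485e+01 -7.780e-01  1.750e+02 -1.800e-02]
 [ 1.500e+01 -5.740e-01  1.760e+02 -4.900e-02]]
w 1.5694999798993052
```

Call:
{"fn": "servo_tool", "kwargs": {
  "slide": [
    [0, 0, 0],
    [0, 0, 0],
    [0, 0, 0],
    [0, 0, 0],
    [0, 0, 0]
  ],
  "dr": [
    [0, 0, 0],
    [0, 0, 0],
    [0, 0, 0],
    [0, 0, 0],
    [0, 0, 0]
  ]
}}

```text
time_s: 15.55
tcp_pos: [0.5752, 0.0309, 0.1503]
orientation: [3.142, 0.0, 0.43]
ft_force: [0.2, 0.3, -0.5]
width: 1.0
finger_force: 0.0
```

Call:
{"fn": "servo_tool", "kwargs": {
  "slide": [
    [0, 0, 0],
    [0, 0, 0],
    [0, 0, 0],
    [0, 0, 0],
    [0, 0, 0]
  ],
  "dr": [
    [0, 0, 0],
    [0, 0, 0],
    [0, 0, 0],
    [0, 0, 0],
    [0, 0, 0]
  ]
}}

```text
time_s: 16.05
tcp_pos: [0.5752, 0.0309, 0.1503]
orientation: [3.142, 0.0, 0.43]
ft_force: [-1.0, -0.4, 0.1]
width: 1.0
finger_force: 0.0
```

Call:
{"fn": "servo_tool", "kwargs": {
  "slide": [
    [0, 0, 0],
    [0, 0, 0],
    [0, 0, 0],
    [0, 0, 0],
    [0, 0, 0]
  ],
  "dr": [
    [0, 0, 0],
    [0, 0, 0],
    [0, 0, 0],
    [0, 0, 0],
    [0, 0, 0]
  ]
}}

```text
time_s: 16.55
tcp_pos: [0.5752, 0.0309, 0.1503]
orientation: [3.141, 0.0, 0.43]
ft_force: [-0.6, 0.7, -0.1]
width: 1.0
finger_force: 0.0
```

Call:
{"fn": "servo_tool", "kwargs": {
  "slide": [
    [0, 0, 0],
    [0, 0, 0],
    [0, 0, 0],
    [0, 0, 0],
    [0, 0, 0]
  ],
  "dr": [
    [0, 0, 0],
    [0, 0, 0],
    [0, 0, 0],
    [0, 0, 0],
    [0, 0, 0]
  ]
}}

```text
time_s: 17.05
tcp_pos: [0.5752, 0.0309, 0.1503]
orientation: [3.142, 0.0, 0.43]
ft_force: [-0.7, 0.0, -0.7]
width: 0.996
finger_force: 0.0
```

Call:
{"fn": "servo_tool", "kwargs": {
  "slide": [
    [0, 0, 0],
    [0, 0, 0],
    [0, 0, 0],
    [0, 0, 0],
    [0, 0, 0]
  ],
  "dr": [
    [0, 0, 0],
    [0, 0, 0],
    [0, 0, 0],
    [0, 0, 0],
    [0, 0, 0]
  ]
}}

```text
time_s: 17.55
tcp_pos: [0.5752, 0.0309, 0.1503]
orientation: [3.142, 0.0, 0.43]
ft_force: [-0.2, -0.1, -0.8]
width: 1.0
finger_force: 0.0
```

```bash
cat > fit.py <<'E'
import numpy as np, json
p1=[(9.8,-2.928),(9.9,-2.735),(10,-2.563),(10.1,-2.384),(10.2,-2.202),(10.3,-2.034),(10.4,-1.855),(10.5,-1.665),(10.6,-1.477),(10.7,-1.29),(10.8,-1.115),(10.9,-.96),(11,-.794),(11.1,-.629),(11.2,-.467)]
p2=[(13.35,-3.134),(13.5,-2.881),(13.65,-2.647),(13.8,-2.413),(13.95,-2.183),(14.1,-1.938),(14.25,-1.687),(14.4,-1.44),(14.55,-1.212),(14.7,-.986),(14.85,-.778),(15,-.574)]
p3=json.load(open('p3.json'))
D=np.array([(t,a+2*np.pi) for t,a in p1]+[(t,a+4*np.pi) for t,a in p2]+[(t,a+6*np.pi) for t,a in p3])
t,a=D.T; T=17; z=0*t
A=np.c_[z+1,t-T,(t-T)**2,(t-T)**3,np.cos(a),np.sin(a)]
A=np.r_[A,[[1,8.95-T,(8.95-T)**2,(8.95-T)**3,0,0]]*4,np.eye(6)[4:]*1.]; b=np.r_[a,[1.757]*4,0,0]
x=np.linalg.lstsq(A,b,rcond=None)[0]; r=A@x-b
def th(t): return np.polyval([x[3],x[2],x[1],x[0]],np.asarray(t)-T)
def w(t): return np.polyval([3*x[3],2*x[2],x[1]],np.asarray(t)-T)
print('x',x.round(4),'rms',r.std().round(4),'anchor',r[-3].round(3))
E
python3 - <<'E'
import json
from track import run
t,a,N=run(28); i=[k for k in range(len(t))]
if a[0]>1: a=a-6.283185307
json.dump([(float(t[k]),float(a[k])) for k in i],open('p3.json','w'))
print(t[[0,-1]],a[[0,-1]],len(t))
from fit import *
from h import arm
n=arm.get_obs()['time_s']; print(n,th(n)-6*np.pi,w(n)); tt=n+np.arange(10,28)*.1; print(np.c_[tt,th(tt)-6*np.pi,w(tt)].round(3))
E
```

```text
[17.55 18.9 ] [-3.16938752 -1.34381713] 28
x [ 1.49159e+01  1.39990e+00 -2.69000e-02  3.00000e-04 -2.80000e-03
 -1.49000e-02] rms 0.011 anchor 0.003
18.95 -1.3042594039497004 1.2979753682043873
[[19.95  -0.031  1.248]
 [20.05   0.093  1.243]
 [20.15   0.217  1.238]
 [20.25   0.341  1.233]
 [20.35   0.464  1.229]
 [20.45   0.587  1.224]
 [20.55   0.709  1.219]
 [20.65   0.83   1.214]
 [20.75   0.952  1.209]
 [20.85   1.072  1.205]
 [20.95   1.192  1.2  ]
 [21.05   1.312  1.195]
 [21.15   1.431  1.19 ]
 [21.25   1.55   1.186]
 [21.35   1.669  1.181]
 [21.45   1.786  1.176]
 [21.55   1.904  1.172]
 [21.65   2.021  1.167]]
```

```bash
python3 - <<'E'
from plan import *
from fit import th
C=np.array([.5608,-.0930]); t0=18.95; f=lambda t,z=.0924:[*(C+.125*np.array([np.cos(t),np.sin(t)])),z,.4297]
cur=[.5752,.0309,.1494,.4297]; s=1.486
g=line(cur,f(s),4)+[f(s)]; rows(cur,g); cur=g[-1]
a=[s]+[s+.0295,s+.0885]; print('E');rows(cur,[f(x) for x in a]); cur=f(a[-1])
b=list(th(t0+.1*np.arange(24,28))-6*np.pi); w=1.16; d=2.682-b[-1]; n=12; k=np.arange(n,0,-1)-.5
b+=list(b[-1]+np.cumsum(k)/k.sum()*d); print(np.round(b,3)); print('F'); rows(cur,[f(x) for x in b])
E
```

```text
x [ 1.49159e+01  1.39990e+00 -2.69000e-02  3.00000e-04 -2.80000e-03
 -1.49000e-02] rms 0.011 anchor 0.003
[[-0.03, -0.02, 0.48], [-0.02, -0.02, 0.47], [-0.03, -0.01, 0.48], [-0.03, -0.02, 0.47], [0.0, 0.0, 0.0]] dr z [0.0, 0.0, 0.0, 0.0, 0.0]
max 0.48 end [0.5713, 0.0314, 0.0924, 0.4297]
E
[[0.0, 0.0, 0.0], [-0.11, -0.06, 0.0], [-0.22, -0.11, 0.0]] dr z [0.0, 0.0, 0.0]
max 0.22 end [0.5603, 0.0321, 0.0924, 0.4297]
[1.669 1.786 1.904 2.021 2.126 2.223 2.31  2.388 2.457 2.517 2.567 2.609
 2.641 2.664 2.677 2.682]
F
[[-0.36, -0.15, 0.0], [-0.48, -0.13, 0.0], [-0.48, -0.07, 0.0], [-0.49, -0.02, 0.0], [-0.44, 0.03, 0.0]] dr z [0.0, 0.0, 0.0, 0.0, 0.0]
[[-0.39, 0.07, 0.0], [-0.35, 0.1, 0.0], [-0.31, 0.11, 0.0], [-0.26, 0.11, 0.0], [-0.22, 0.12, 0.0]] dr z [0.0, 0.0, 0.0, 0.0, 0.0]
[[-0.18, 0.11, 0.0], [-0.14, 0.09, 0.0], [-0.11, 0.08, 0.0], [-0.08, 0.06, 0.0], [-0.04, 0.04, 0.0]] dr z [0.0, 0.0, 0.0, 0.0, 0.0]
[[-0.02, 0.01, 0.0]] dr z [0.0]
max 0.49 end [0.4487, -0.0376, 0.0924, 0.4297]
```

Call:
{"fn": "servo_tool", "kwargs": {
  "slide": [
    [-0.03, -0.02, 0.48],
    [-0.02, -0.02, 0.47],
    [-0.03, -0.01, 0.48],
    [-0.03, -0.02, 0.47],
    [0, 0, 0]
  ],
  "dr": [
    [0, 0, 0],
    [0, 0, 0],
    [0, 0, 0],
    [0, 0, 0],
    [0, 0, 0]
  ]
}}

```text
time_s: 19.45
tcp_pos: [0.57, 0.0314, 0.0916]
orientation: [-3.14, 0.003, 0.43]
ft_force: [-0.2, -0.0, -0.4]
width: 1.001
finger_force: 0.0
```

Call:
{"fn": "servo_tool", "kwargs": {
  "slide": [
    [0, 0, 0],
    [0, 0, 0],
    [0, 0, 0],
    [0, 0, 0],
    [0, 0, 0]
  ],
  "dr": [
    [0, 0, 0],
    [0, 0, 0],
    [0, 0, 0],
    [0, 0, 0],
    [0, 0, 0]
  ],
  "gripper": -0.55
}}

```text
time_s: 19.95
tcp_pos: [0.5715, 0.0315, 0.0937]
orientation: [3.141, -0.0, 0.43]
ft_force: [0.7, -0.5, 0.9]
width: 0.77
finger_force: 0.0
```

Call:
{"fn": "servo_tool", "kwargs": {
  "slide": [
    [0, 0, 0],
    [0, 0, 0],
    [0, 0, 0],
    [0, 0, 0],
    [0, 0, 0]
  ],
  "dr": [
    [0, 0, 0],
    [0, 0, 0],
    [0, 0, 0],
    [0, 0, 0],
    [0, 0, 0]
  ]
}}

```text
time_s: 20.45
tcp_pos: [0.5713, 0.0315, 0.0933]
orientation: [3.142, 0.0, 0.43]
ft_force: [0.6, 0.7, -0.1]
width: 0.777
finger_force: 0.0
```

Call:
{"fn": "servo_tool", "kwargs": {
  "slide": [
    [0, 0, 0],
    [0, 0, 0],
    [0, 0, 0],
    [0, 0, 0],
    [0, 0, 0]
  ],
  "dr": [
    [0, 0, 0],
    [0, 0, 0],
    [0, 0, 0],
    [0, 0, 0],
    [0, 0, 0]
  ]
}}

```text
time_s: 20.95
tcp_pos: [0.5713, 0.0315, 0.0933]
orientation: [3.141, 0.0, 0.43]
ft_force: [1.0, -0.3, -0.3]
width: 0.779
finger_force: 0.0
```

Call:
{"fn": "servo_tool", "kwargs": {
  "slide": [
    [0, 0, 0],
    [-0.11, -0.06, 0],
    [-0.22, -0.11, 0]
  ],
  "dr": [
    [0, 0, 0],
    [0, 0, 0],
    [0, 0, 0]
  ]
}}

```text
time_s: 21.25
tcp_pos: [0.5601, 0.032, 0.0932]
orientation: [3.142, 0.0, 0.43]
ft_force: [0.3, 0.2, -0.8]
width: 0.778
finger_force: 0.0
```

Call:
{"fn": "servo_tool", "kwargs": {
  "slide": [
    [-0.36, -0.15, 0],
    [-0.48, -0.13, 0],
    [-0.48, -0.07, 0],
    [-0.49, -0.02, 0],
    [-0.44, 0.03, 0]
  ],
  "dr": [
    [0, 0, 0],
    [0, 0, 0],
    [0, 0, 0],
    [0, 0, 0],
    [0, 0, 0]
  ],
  "gripper": 0.4
}}

```text
time_s: 21.75
tcp_pos: [0.4932, 0.0126, 0.0936]
orientation: [3.141, -0.0, 0.43]
ft_force: [1.9, -2.3, 1.7]
width: 0.3
finger_force: 6.4
```

Call:
{"fn": "servo_tool", "kwargs": {
  "slide": [
    [-0.39, 0.07, 0],
    [-0.35, 0.1, 0],
    [-0.31, 0.11, 0],
    [-0.26, 0.11, 0],
    [-0.22, 0.12, 0]
  ],
  "dr": [
    [0, 0, 0],
    [0, 0, 0],
    [0, 0, 0],
    [0, 0, 0],
    [0, 0, 0]
  ]
}}

```text
time_s: 22.25
tcp_pos: [0.457, -0.0192, 0.0934]
orientation: [-3.138, 0.001, 0.43]
ft_force: [-8.2, 6.3, 10.6]
width: 0.3
finger_force: 7.4
```

Call:
{"fn": "servo_tool", "kwargs": {
  "slide": [
    [-0.18, 0.11, 0],
    [-0.14, 0.09, 0],
    [-0.11, 0.08, 0],
    [-0.08, 0.06, 0],
    [-0.06, 0.05, 0]
  ],
  "dr": [
    [0, 0, 0],
    [0, 0, 0],
    [0, 0, 0],
    [0, 0, 0],
    [0, 0, 0]
  ]
}}

```text
time_s: 22.75
tcp_pos: [0.4459, -0.0371, 0.0931]
orientation: [-3.138, 0.003, 0.43]
ft_force: [-9.3, 4.0, 11.1]
width: 0.303
finger_force: 7.4
```

```bash
python3 - <<'E'
from h import *
o=arm.get_obs(); print(o['time_s'],o['tcp_pos'],o['ft_force'],o['width'],o['finger_force'],o['qvel'].round(3))
s=snap('scene','sc2'); im=s['pixels']; u,v=proj(s,[[.4487,-.0376,.08]])[0].astype(int); print(u,v)
cv2.imwrite('pics/sc2c.png',cv2.resize(im[max(0,v-110):v+110,max(0,u-140):u+140][:,:,::-1],None,fx=2.7,fy=2.7,interpolation=cv2.INTER_CUBIC))
E
```

```text
22.75 [ 0.44588129 -0.03708014  0.09314465] [-9.33085914  4.00544413 11.10319129] 0.3030437296874515 7.369818203151226 [-0.047 -0.013 -0.016 -0.002  0.002 -0.045]
352 238
```

View pics/sc2c.png

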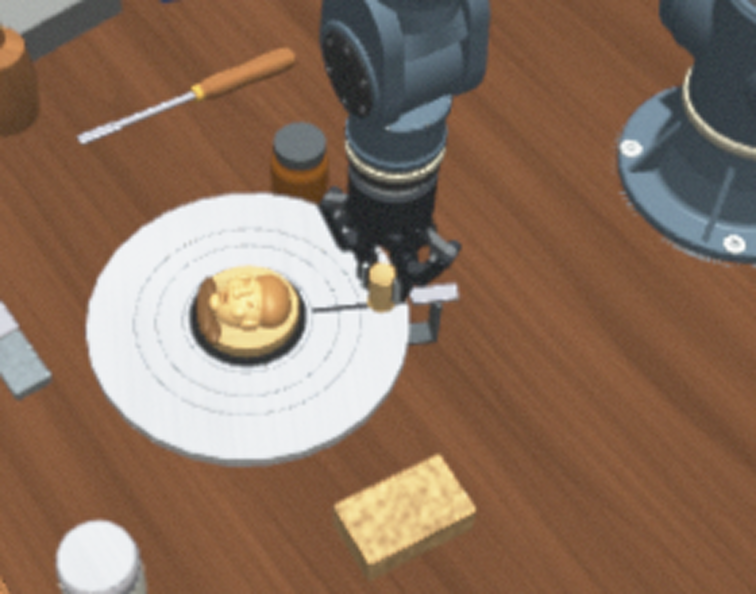

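The crop shows the knob held at (380,285), the index line running (313,311)–(370,305), and the pointer finger at (435,293). They are nearly aligned, so I'll measure the gap.

```bash
cat > idx.py <<'E'
from h import *
def idx():
    s=imaging.snapshot('scene'); im=s['pixels']; hsv=cv2.cvtColor(im,cv2.COLOR_RGB2HSV)
    m=((hsv[:,:,1]<50)&(hsv[:,:,2]>140)).astype(np.uint8); n,l,st,c=cv2.connectedComponentsWithStats(m)
    i=1+np.argmax(st[1:,4]*((abs(c[1:,0]-305)<40)&(abs(c[1:,1]-248)<40)))
    P=onz(s,cv2.convexHull(np.argwhere(l==i)[:,::-1].astype(np.int32)).reshape(-1,2),.075)[:,:2]
    # centre from carving-independent prior shifted to this camera: circle fit, keep far side
    for _ in range(4):
        x=np.linalg.lstsq(np.c_[2*P,np.ones(len(P))],(P**2).sum(1),rcond=None)[0]; r=np.sqrt(x[2]+x[0]**2+x[1]**2); e=np.hypot(*(P-x[:2]).T)-r; P=P[abs(e)<.003]
    Cs=x[:2]; v,u=np.mgrid[:480,:640]; uv=np.c_[u.ravel(),v.ravel()]
    Q=onz(s,uv,.075)[:,:2]-Cs; R_=np.hypot(*Q.T); A=np.arctan2(Q[:,1],Q[:,0]); dk=im.max(2).ravel()<95
    g=dk&(R_>.062)&(R_<.105)&(abs(A-2.65)<.25); 
    Q2=onz(s,uv,.079)[:,:2]-Cs; R2=np.hypot(*Q2.T); A2=np.arctan2(Q2[:,1],Q2[:,0]); br=m.ravel()>0
    h=br&(R2>.16)&(R2<.196)&(abs(A2-2.65)<.2)
    print('Cs',Cs.round(4),'r',r.round(4),'line',g.sum(),np.median(A[g]).round(3),A[g].std().round(3),'pointer',h.sum(),np.median(A2[h]).round(3),A2[h].std().round(3))
idx.__call__ if 0 else idx()
E
python3 idx.py
```

```text
Cs [ 0.5602 -0.0922] r 0.1507 line 0 nan nan pointer 83 2.683 0.029
  return _methods._mean(a, axis=axis, dtype=dtype,
  ret = ret.dtype.type(ret / rcount)
  ret = _var(a, axis=axis, dtype=dtype, out=out, ddof=ddof,
  arrmean = um.true_divide(arrmean, div, out=arrmean,
  ret = ret.dtype.type(ret / rcount)
```

Pointer at 2.683, which agrees with the top view. The line is thin and blended, so I'll relax the threshold and use intensity weights.

```bash
sed -i 's/im.max(2).ravel()<95/im.max(2).ravel()<150/; s/(R_>.062)&(R_<.105)/(R_>.064)\&(R_<.103)/; s/abs(A-2.65)<.25/abs(A-2.65)<.4/' idx.py
sed -i "s/    print('Cs'/    k=np.argwhere(g)[:,0]; W=230.-im.max(2).ravel()[k]; print('wline',(W@A[k]\/W.sum()).round(3), sorted(zip(R_[k].round(3),A[k].round(2)))[::max(1,len(k)\/\/15)])\n    print('Cs'/" idx.py; python3 idx.py 2>&1 | sed 's/np.float64//g'
```

```text
wline 2.678 [((0.065), (2.7)), ((0.068), (2.69)), ((0.07), (2.69)), ((0.073), (2.68)), ((0.075), (2.68)), ((0.078), (2.67)), ((0.08), (2.67)), ((0.083), (2.66)), ((0.085), (2.66)), ((0.086), (2.7)), ((0.088), (2.66)), ((0.088), (2.69)), ((0.091), (2.69)), ((0.093), (2.68)), ((0.096), (2.68)), ((0.098), (2.67)), ((0.101), (2.67))]
Cs [ 0.5602 -0.0922] r 0.1507 line 17 2.678 0.012 pointer 83 2.683 0.029
```

Call:
{"fn": "servo_tool", "kwargs": {
  "slide": [
    [-0.05, -0.06, 0],
    [0, 0, 0],
    [0, 0, 0],
    [0, 0, 0],
    [0, 0, 0]
  ],
  "dr": [
    [0, 0, 0],
    [0, 0, 0],
    [0, 0, 0],
    [0, 0, 0],
    [0, 0, 0]
  ]
}}

```text
time_s: 23.4
tcp_pos: [0.4461, -0.0366, 0.0932]
orientation: [-3.141, 0.001, 0.43]
ft_force: [-3.0, 2.0, 2.3]
width: 0.299
finger_force: 6.7
```

```bash
python3 idx.py 2>&1 | sed 's/\[.*//'
```

```text
wline 2.671 
Cs
```

Call:
{"fn": "servo_tool", "kwargs": {
  "slide": [
    [0, 0, 0],
    [0, 0, 0],
    [0, 0, 0]
  ],
  "dr": [
    [0, 0, 0],
    [0, 0, 0],
    [0, 0, 0]
  ],
  "gripper": 0.25
}}

```text
time_s: 23.75
tcp_pos: [0.4468, -0.0368, 0.0934]
orientation: [3.141, -0.0, 0.43]
ft_force: [0.4, -0.2, 0.2]
width: 0.378
finger_force: 0.0
```

Call:
{"fn": "servo_tool", "kwargs": {
  "slide": [
    [0, 0, 0],
    [0, 0, 0],
    [0, 0, 0],
    [0, 0, 0],
    [0, 0, 0]
  ],
  "dr": [
    [0, 0, 0],
    [0, 0, 0],
    [0, 0, 0],
    [0, 0, 0],
    [0, 0, 0]
  ],
  "gripper": -0.5
}}

```text
time_s: 24.25
tcp_pos: [0.4465, -0.0367, 0.0933]
orientation: [3.141, 0.0, 0.43]
ft_force: [0.6, -0.2, 0.8]
width: 0.75
finger_force: 0.0
```

```bash
python3 idx.py 2>&1 | sed 's/\[.*//'
```

```text
wline 2.672 
Cs
```

Call:
{"fn": "servo_tool", "kwargs": {
  "slide": [
    [0, 0, -0.4],
    [0, 0, -0.8],
    [0, 0, -0.8],
    [0, 0, -0.8],
    [0, 0, -0.8]
  ],
  "dr": [
    [0, 0, 0],
    [0, 0, 0],
    [0, 0, 0],
    [0, 0, 0],
    [0, 0, 0]
  ]
}}

```text
time_s: 24.8
tcp_pos: [0.4464, -0.0366, 0.2023]
orientation: [3.141, -0.0, 0.43]
ft_force: [0.4, 0.2, -0.8]
width: 0.749
finger_force: 0.0
```

Call:
{"fn": "servo_tool", "kwargs": {
  "slide": [
    [0, 0, -0.5],
    [0, 0, 0],
    [0, 0, 0],
    [0, 0, 0],
    [0, 0, 0]
  ],
  "dr": [
    [0, 0, 0],
    [0, 0, 0],
    [0, 0, 0],
    [0, 0, 0],
    [0, 0, 0]
  ]
}}

```text
time_s: 25.3
tcp_pos: [0.4459, -0.0366, 0.2153]
orientation: [-3.141, 0.002, 0.43]
ft_force: [0.5, 0.1, -0.1]
width: 0.745
finger_force: 0.0
```

```bash
for i in 1 2 3 4; do python3 idx.py 2>&1 | grep -o 'wline [0-9.]*\|line.*'; done; python3 -c "
from h import *
snap('scene','sc3')"
```

```text
wline 2.671
line 20 2.671 0.014 pointer 85 2.685 0.03
wline 2.67
line 20 2.671 0.014 pointer 86 2.683 0.03
wline 2.671
line 20 2.671 0.014 pointer 85 2.685 0.03
wline 2.67
line 20 2.671 0.014 pointer 85 2.685 0.03
```

View pics/sc3.png

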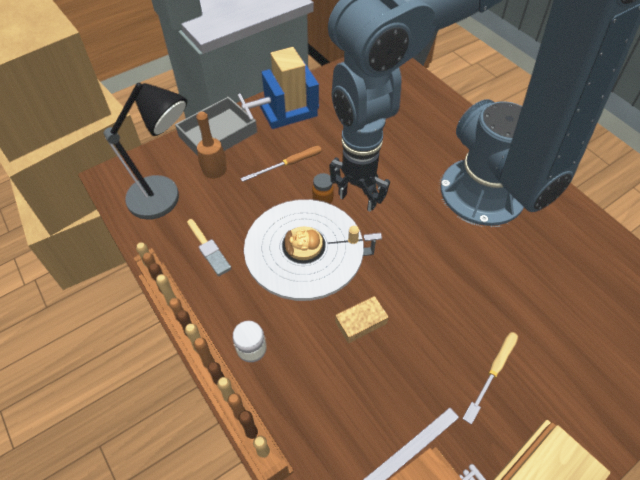

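The scene shows the index line and knob (353,235) at the pointer (373,237), about 2 mm off. The turntable is still, the gripper is clear and the bystanders are undisturbed, so I'm handing in.

```bash
python3 -c "
from h import *
print(ticket.hand_in())"
```

```text
the job is handed in; nothing more can be done
None
```

I ran the turntable free for about 12 s (1.8 down to about 1.2 rad/s, inside the 12–20 turns/min band for over nine of those), caught it with a light grip, stopped it about 2 mm from the pointer by camera, left it standing clear, and handed the job in; no verdict was returned.

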